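# Glue up a two-colour resin candle ring and hold it in the spring press

### The job

Glue up the two-colour candle ring on the little spring press: slip the amber resin ring over the post so it lies flat on the red sprung platform and let go of it, then the teal ring on top of it, let go, and then put the wooden pressing cap on the post. Push the cap down against the spring until it sits firmly on the post's shoulder, without driving it much harder than that, and finish while still holding it pressed there: the job ends with the hand on the cap, not letting go. Leave the bottles and cups standing where they are.

Things in the scene. Friction and masses are not known exactly. Their poses are not given: they have to be found in the camera images.
- jig: Spring press fixed to the table: square aluminium base 110 x 110 x 20 mm, in its middle a stepped steel post: radius 11 mm up to a flat shoulder (the hard stop) 74 mm above the table, then a pilot pin of radius 5 mm up to 98 mm, its last 3 mm tapered. A red sprung platform (radius 26 mm) surrounds the post. Origin: centre of the underside, at table height; z up along the post.
- stop (a point): Centre of the post's flat shoulder (the hard stop for the cap), on the post's axis 74 mm above the table; the pilot pin rises 24 mm above it.
- platform_top (a point): Centre of the red platform's upper face, on the post's axis; 50 mm above the table when not pressed; it sinks with the platform.
- platform (a joint): How far the red platform is pushed down, m: 0 unpressed, about 0.012 with both rings under the cap and the cap on the shoulder (it could go to 0.020). Its spring pushes up with about 4.5 N at 0 and 500 N/m more as it sinks, so about 10.5 N at the stop. The weight of rings and cap alone does not move it.
- amber_ring: Amber (orange-gold) cast resin ring lying flat on the table: outer diameter 54 mm, hole 28 mm, 18 mm thick, about 36 g. Origin: centre of the underside; z is the ring's axis. Goes on first, at the bottom.
- teal_ring: Teal (blue-green) cast resin ring lying flat on the table, same size and weight as the amber one. Origin: centre of the underside; z is the ring's axis. Goes on second, on top of the amber one.
- press_cap: Pressing cap standing on the table, 100 g: round wooden body, diameter 50, height 36 mm; on top a black knob, diameter 28, from 36 to 60 mm above the underside. A blind bore (diameter 14, depth 30 mm) in the underside takes the pilot pin; the rim round it lands on the shoulder. On both rings, unpressed, its underside is 86 mm above the table; pressed home 74. Origin: centre of the underside.
- pink_pigment: Bystander: pink pigment bottle with a black cap, diameter 30 mm, 60 mm high. Origin: centre of the underside.
- violet_pigment: Bystander: violet pigment bottle with a black cap, diameter 30 mm, 60 mm high. Origin: centre of the underside.
- paper_cup: Bystander: light blue empty cup, rim diameter 80 mm, 95 mm high. Origin: centre of the underside.
- clear_cup: Bystander: small clear empty cup, rim diameter 52 mm, 34 mm high. Origin: centre of the underside.
There are look-alikes about, which are no part of the job. Of the things like the press_cap, leave any that is pink, purple or yellow; of the rest the larger one is meant.

How it is judged:
On the way, in this order (a step that is already met when the one before it is completed fails the run):
1. the amber ring lies flat on the red platform round the post and has been let go, with the teal ring not yet on the post (horizontal distance between amber_ring and stop below 0.006 m and z of amber_ring in the frame of platform_top between -0.003 and 0.003 m and angle between amber_ring's own z axis and vertical below 0.1 rad and contact force between the fingers and amber_ring below 0.2 N and linear speed of amber_ring below 0.03 m/s and horizontal distance between teal_ring and stop above 0.03 m), for 0.2 s.
2. the teal ring lies flat on the amber ring and has been let go, with the cap not yet on the post (horizontal distance between each of amber_ring, teal_ring and stop below 0.006 m and z of amber_ring in the frame of platform_top between -0.003 and 0.003 m and angle between each of amber_ring, teal_ring's own z axis and vertical below 0.1 rad and z of teal_ring in the frame of platform_top between 0.015 and 0.021 m and contact force between the fingers and teal_ring below 0.2 N and linear speed of teal_ring below 0.03 m/s and horizontal distance between press_cap and stop above 0.03 m), for 0.2 s.
At the end, for the whole second after the job is handed in: Amber ring flat on the platform, teal flat on it (6 mm of axis, 3 mm height); cap upright, within 5 mm of the axis, underside within 1.5 mm of the shoulder, bearing on it with 1 to 40 N; platform down over 9.5 mm; robot still holding the cap at rest, all through the last second (horizontal distance between each of amber_ring, teal_ring and stop below 0.006 m and z of amber_ring in the frame of platform_top between -0.003 and 0.003 m and angle between each of amber_ring, teal_ring's own z axis and vertical below 0.1 rad and z of teal_ring in the frame of platform_top between 0.015 and 0.021 m and horizontal distance between press_cap and stop below 0.005 m and z of press_cap in the frame of stop between -0.002 and 0.0015 m and angle between press_cap's own z axis and vertical below 0.08 rad and value of joint platform above 0.0095 m and contact force between press_cap and jig between 1 and 40 N and contact force between any of the fingers, the arm and press_cap above 1 N and linear speed of press_cap below 0.02 m/s); the arm keeps its last pose, push and grip.
It fails at once if the pink pigment bottle is shifted by more than 30 mm or tipped (distance of pink_pigment from where it was at the start of the episode above 0.03 m or angle between pink_pigment's own z axis and vertical above 0.4 rad).
It fails at once if the violet pigment bottle is shifted by more than 30 mm or tipped (distance of violet_pigment from where it was at the start of the episode above 0.03 m or angle between violet_pigment's own z axis and vertical above 0.4 rad).
It fails at once if the blue paper cup is shifted by more than 30 mm or tipped (distance of paper_cup from where it was at the start of the episode above 0.03 m or angle between paper_cup's own z axis and vertical above 0.4 rad).
It fails at once if the small clear cup is shifted by more than 30 mm or tipped (distance of clear_cup from where it was at the start of the episode above 0.03 m or angle between clear_cup's own z axis and vertical above 0.4 rad).
It also fails if it takes over 72 s, if anything falls off the work surface, if the arm or the gripper's body presses on something with over 40 N, if the wrist force passes 120 N, or if a joint passes its speed limit or range.

### The arm

A 7-joint arm with a two-finger parallel gripper is mounted at the origin on the work surface. World frame = base frame: x ahead of the robot, y to its left, z up, the work surface at z = 0. Lengths are in m, angles in rad, forces in N, time in s.
With the tool pointing down it reaches from about 0.425 to 0.925 m from the base axis. Payload 6.8 kg.
Tool frame: the origin (TCP) lies on the mounting face of the last link; the fingertips stand 173 mm ahead of it and the grasp point (between the pads) lies 155 mm ahead of it (grip_point_offset is the distance from the TCP to the grasp point, in m); x points along the fingers, z is the direction in which the jaws open and shut, and the axes are right-handed (so a half turn about x gives the same grasp; the last joint's range is limited). The gripper opens to 85 mm and grips with 20 to 120 N. Pads are 22 mm wide; open, the fingers measure 114 mm over their backs; the gripper's body (76 mm by 85 mm) begins 54 mm behind the grasp point. The pads swing forward as they close: fully open they stand 13 mm farther back than shut.
Start: joints at [1.21, 0.477, 0.022, 1.555, -0.011, 1.109, -0.083], TCP at [0.169, -0.654, 0.405] pointing down, gripper open.
Joint ranges: [-2.96, 2.96], [-0.34, 2.1], [-1.41, 1.46], [0.24, 2.44], [-1.37, 4.51], [0.17, 1.92], [-2.96, 2.96]. Speed limits (rad/s): [2.39, 2.39, 3.14, 3.14, 3.14, 3.14, 3.14].

### API

Orientations are given as a rotation vector (axis times angle).
In Python, from bench import * gives the robot as it stands. The module is installed in compiled form; this text tells all that it offers.
- The arm moves only by the tool servo_tool, never from a script. Its argument "motion" is a list of rows, each a list of 5 numbers: the shift along the tool's x, y, z in m, then the turn about the tool's x in degrees, then the gripper command: -1 is fully open, 1 is shut, values between are in proportion. In form: [[dx, dy, dz, turn, fingers], ...]. A call has 1 to 8 rows; each row is the pose to reach, as a shift and turn from the pose measured when the call began, along the tool's axes at that moment; what a row does not reach only later rows make up. A row lasts 1/10 s, in which the tool goes at most 50 mm and 8.59 degrees, less where a joint would pass 70% of its speed; a pose out of reach is approached as far as the arm can. A call with a gripper value outside its range is refused whole. The fingers move at their own pace and stop on an object; "force" is the grip in N (left out, the last holds). Time passes only in rows, so rows that repeat a pose let the fingers close. It gives the time, the measured TCP pose, the force and the opening at its end, in the units of the state.
- get_obs(): the state, without advancing time (a new reading comes with each control period).
- grab_frame(name): name is "side" or "top" or "wrist"; returns the picture (420x560x3 uint8, red, green, blue); there is no depth.
- camera_params(name): a dict with "mtx" (3x3 intrinsics, pixels), "D" ([k1, k2, p1, p2, k3] as OpenCV has them; the pictures are not rectified), "world_to_cam" (4x4, takes a point from world to camera coordinates); the wrist camera has in their place "T_tool_cam" (4x4, takes a point from camera to tool coordinates, whose origin is the TCP and whose axes are the tool frame's). Camera axes: x right, y down, z forward; pixel columns grow to the right and rows downward; lengths in m; the calibration is good to about 2 mm. A picture is of the moment at which its call begins: read the wrist's pose just before it. camera_params takes no time and is no camera call.
- hand_in(): hands the job in, once; it reports no verdict.
The state is a dict: "clock": time; "joints": joint angles; "qvel": joint speeds; "tau": joint torques, N m; "tcp_pos": TCP position; "orientation": TCP orientation; "contact_force": force on the tool from outside, world axes, zero at the start; "moment": the same for the moment, N m; "grip_width": finger opening in m.
Only numpy, scipy, OpenCV 4.12 (cv2) and the standard library are available. Lean on these libraries where they do the work, as an engineer would, in place of code of your own. Each camera call takes 0.05 s, during which the arm holds its last target. There are 200 camera calls.

## Working session

There is one attempt and no reset: what is moved stays moved. The work goes in short steps, Python scripts to look and compute and a tool call to move; the robot and the scene stay as the last step left them, time stands still between calls to the robot, and variables do not carry over. Pictures are saved under pics/ and viewed, about 8 in all and at most 12, crops included, and the job is handed in when it is done.

Besides the shell and the picture viewer there is one more tool, called after "Call:" by a JSON object that holds its "op" and its "data". servo_tool: Moves the arm, as the interface text tells. Its arguments: {"type":"object","properties":{"motion":{"type":"array","items":{"type":"array","items":{"type":"number"}}},"force":{"type":"number"}},"required":["motion"]}

```bash
mkdir -p pics
python3 - <<'E'
from bench import *
import cv2,numpy as np
o=get_obs();print(o)
for n in("top","side"):
    f=grab_frame(n);cv2.imwrite(f"pics/{n}0.png",cv2.cvtColor(f,cv2.COLOR_RGB2BGR));print(n,camera_params(n))
print(camera_params("wrist"))
a=cv2.imread("pics/top0.png");b=cv2.imread("pics/side0.png")
E
```

```text
{'clock': 0.0, 'joints': array([ 1.20988844,  0.47774562,  0.02234815,  1.55647354, -0.01149875,
        1.10928048, -0.0831298 ]), 'qvel': array([-0.00139929, -0.0004433 ,  0.00110794, -0.00029633, -0.00133236,
       -0.0008331 ,  0.00099765]), 'tau': array([-2.53487851e-04, -5.96462631e+01,  1.60781465e+00, -2.81195873e+01,
        1.24396576e-02,  9.34784854e-03,  5.69767337e-06]), 'tcp_pos': array([ 0.16876404, -0.65326535,  0.4037528 ]), 'orientation': array([ 1.02202318,  1.31976406, -1.02039097]), 'contact_force': array([-0.64811554, -0.20715765,  0.32838058]), 'moment': array([ 0.00883738, -0.0010637 , -0.08471061]), 'grip_width': 0.0855147270686011}
top {'mtx': array([[396.67682588,   0.        , 280.17339971],
       [  0.        , 396.67682588, 206.05202684],
       [  0.        ,   0.        ,   1.        ]]), 'D': array([-0.00653407,  0.        ,  0.        ,  0.        ,  0.        ]), 'world_to_cam': array([[ 0.02149669, -0.99945314,  0.02512592, -0.03406294],
       [-0.98406578, -0.02558915, -0.17595381,  0.55217783],
       [ 0.17650053, -0.02094313, -0.98407771,  
[... 482 characters left out ...]
-0.81197338, -0.55100503,  0.91527877],
       [ 0.        ,  0.        ,  0.        ,  1.        ]])}
{'mtx': array([[366.46274647,   0.        , 286.66374946],
       [  0.        , 366.46274647, 206.34225314],
       [  0.        ,   0.        ,   1.        ]]), 'D': array([-0.02962711,  0.        ,  0.        ,  0.        ,  0.        ]), 'T_tool_cam': array([[ 7.41665126e-05, -2.63040746e-01,  9.64784722e-01,
         3.15805321e-02],
       [-2.34233055e-04, -9.64784703e-01, -2.63040723e-01,
         6.64220549e-02],
       [ 9.99999970e-01, -2.06475660e-04, -1.33167555e-04,
         7.13325057e-04],
       [ 0.00000000e+00,  0.00000000e+00,  0.00000000e+00,
         1.00000000e+00]])}
```

View pics/top0.png

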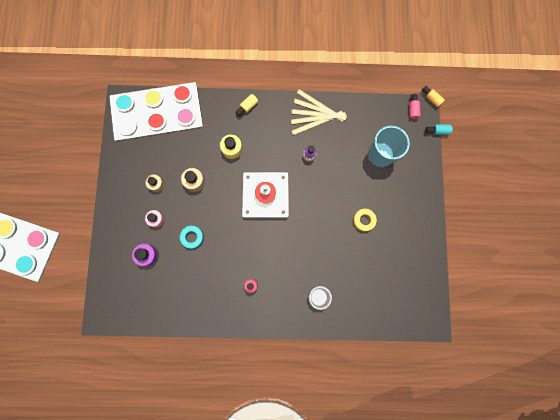

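View pics/side0.png

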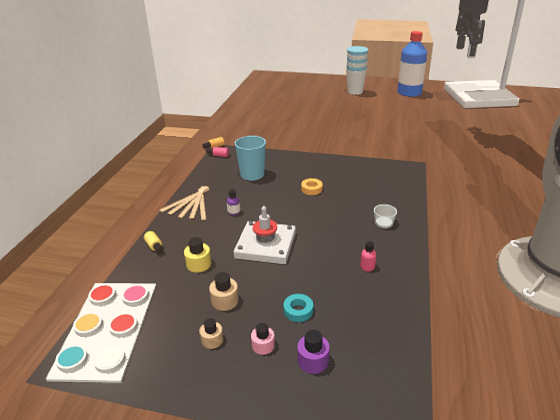

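The top view shows these things:
- Jig (265,194), amber ring (365,220), teal ring (191,237).
- Cap-like things: large wooden (192,179), small wooden (154,183), pink (153,218), purple (144,254), yellow (230,147). The larger uncoloured wooden one, at (192,179), is meant.
- Bystanders: pink bottle (250,286), violet bottle (309,154), blue cup (388,147), clear cup (320,298).

Next I'll fit silhouettes and crop the caps.

```bash
cat > h.py <<'E'
from bench import *
import cv2,numpy as np
from scipy.optimize import minimize
from scipy.spatial.transform import Rotation as R
def grab(n):
    o=get_obs();f=grab_frame(n);p=camera_params(n)
    if n=="wrist":
        T=np.eye(4);T[:3,:3]=R.from_rotvec(o["orientation"]).as_matrix();T[:3,3]=o["tcp_pos"]
        W=np.linalg.inv(T@p["T_tool_cam"])
    else: W=p["world_to_cam"]
    return f,(W,p["mtx"],p["D"])
def proj(c,X):
    W,K,D=c; return cv2.projectPoints(np.asarray(X,float).reshape(-1,3),cv2.Rodrigues(W[:3,:3])[0],W[:3,3],K,D)[0].reshape(-1,2)
def unproj(c,px,z):
    W,K,D=c;d=cv2.undistortPoints(np.array([[px]],float),K,D)[0,0];Ri=W[:3,:3].T
    C=-Ri@W[:3,3];v=Ri@np.r_[d,1];return C+v*(z-C[2])/v[2]
def circ(r,z,n=48):
    t=np.linspace(0,2*np.pi,n,endpoint=False);return np.c_[r*np.cos(t),r*np.sin(t),0*t+z]
def box(h,z0,z1): return np.array([[a*h,b*h,z] for a in(-1,1) for b in(-1,1) for z in(z0,z1)])
def blob(f,lo,hi,near,close=9):
    """filled hull of the colour blob nearest to pixel near"""
    m=cv2.inRange(cv2.cvtColor(f,cv2.COLOR_RGB2HSV),np.array(lo),np.array(hi))
    m=cv2.morphologyEx(m,cv2.MORPH_CLOSE,np.ones((close,close)))
    cs=[k for k in cv2.findContours(m,cv2.RETR_EXTERNAL,cv2.CHAIN_APPROX_NONE)[0] if cv2.contourArea(k)>60]
    k=min(cs,key=lambda k:np.linalg.norm(k.reshape(-1,2).mean(0)-near))
    return cv2.convexHull(k).reshape(-1,2).astype(np.float32)
def fit(c,hull,pts,z,yaw=False):
    """xy (yaw) of convex solid whose silhouette best overlaps the hull; returns pose, IoU"""
    a0=cv2.contourArea(hull)
    def cost(q):
        P=pts@R.from_euler("z",q[2]*10).as_matrix().T+[q[0],q[1],0]
        h=cv2.convexHull(proj(c,P).astype(np.float32));i=cv2.intersectConvexConvex(h,hull)[0]
        return -i/(a0+cv2.contourArea(h)-i)
    x0=unproj(c,hull.mean(0),z)[:2];best=None
    for y in (np.arange(0,.157,.03) if yaw else [0]):
        s=np.array([[x0[0],x0[1],y],[x0[0]+.01,x0[1],y],[x0[0],x0[1]+.01,y],[x0[0],x0[1],y+.02*yaw]])
        r=minimize(cost,s[0],method="Nelder-Mead",options=dict(initial_simplex=s,xatol=1e-5,fatol=1e-6))
        if best is None or r.fun<best.fun:best=r
    return best.x*[1,1,10],-best.fun
RING=np.r_[circ(.027,0),circ(.027,.018)];BODY=np.r_[circ(.025,0),circ(.025,.036)];BASE=box(.055,0,.02)
HSV=dict(amber=((18,120,110),(32,255,255)),teal=((85,120,80),(98,255,255)),wood=((10,50,120),(20,170,255)),base=((0,0,150),(180,45,255)))
E
python3 - <<'E'
from h import *
G=dict(top=dict(amber=(365,220),teal=(191,237),wood=(192,179),base=(265,194)),side=dict(amber=(312,187),teal=(298,308),wood=(224,294),base=(266,243)))
S=dict(amber=RING,teal=RING,wood=BODY,base=BASE)
for n in("top","side"):
    f,c=grab(n);hsv=cv2.cvtColor(f,cv2.COLOR_RGB2HSV)
    for k,g in G[n].items():
        h=blob(f,*HSV[k],g);q,i=fit(c,h,S[k],.01,k=="base");print(n,k,q.round(4),round(i,3),h.min(0),h.max(0),hsv[g[1]-2:g[1]+14:5,g[0]-11].tolist())
    if n=="top":
        for k,p,z in(("pink",(250,286),.06),("violet",(309,151),.06),("paper",(391,143),.095),("clear",(320,297),.034),("yellowcap",(230,145),.06)):print(k,unproj(c,p,z).round(3))
        a=cv2.resize(f[120:275,110:310],None,fx=3,fy=3,interpolation=cv2.INTER_CUBIC);cv2.imwrite("pics/crop.png",a[...,::-1])
E
```

```text
top amber [ 0.5321 -0.2267  0.    ] 0.866 [354. 209.] [376. 230.] [[22, 154, 235], [15, 170, 170], [13, 34, 121], [13, 39, 125]]
top teal [0.4795 0.1875 0.    ] 0.883 [180. 226.] [202. 248.] [[90, 145, 220], [89, 112, 194], [13, 41, 117], [13, 36, 114]]
top wood [ 0.1196 -0.6229  0.    ] 0.003 [0. 0.] [559. 419.] [[18, 94, 236], [17, 69, 155], [16, 38, 114], [14, 38, 114]]
top base [0.5888 0.0152 1.5888] 0.967 [242. 172.] [288. 217.] [[90, 8, 255], [23, 13, 227], [0, 0, 248], [0, 0, 247]]
pink [0.369 0.042 0.06 ]
violet [ 0.685 -0.086  0.06 ]
paper [ 0.698 -0.271  0.095]
clear [ 0.347 -0.117  0.034]
yellowcap [0.694 0.101 0.06 ]
side amber [ 0.5379 -0.2554  0.    ] 0.583 [301. 178.] [321. 189.] [[18, 156, 194], [15, 136, 120], [12, 52, 89], [12, 52, 88]]
side teal [0.4812 0.1858 0.    ] 0.895 [283. 294.] [312. 321.] [[91, 142, 197], [91, 143, 186], [91, 148, 119], [12, 46, 84]]
side wood [0.6197 0.1898 0.    ] 0.94 [209. 278.] [237. 310.] [[17, 87, 246], [15, 104, 154], [15, 107, 150], [12, 66, 96]]
side base [0.591  0.0111 1.6132] 0.829 [234. 206.] [294. 263.] [[14, 19, 232], [15, 17, 241], [16, 16, 242], [12, 20, 167]]
```

View pics/crop.png

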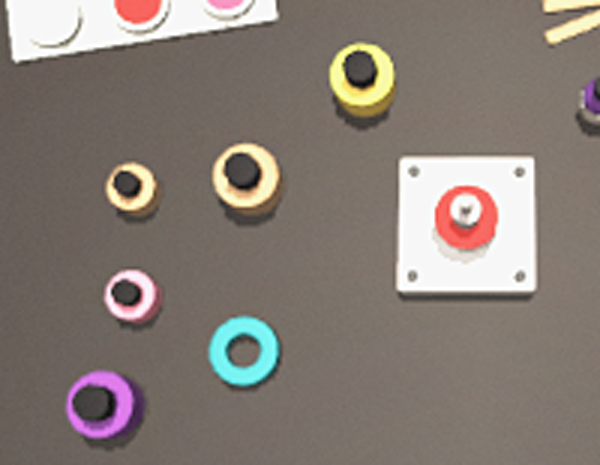

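The crop confirms it: the large light-wood cap is the one at top pixel (192,179), the small wooden one is at (154,183), and the coloured ones are to be left. Now I'll go above the amber ring.

```bash
cat >> h.py <<'E'
def st():
    o=get_obs();M=R.from_rotvec(o["orientation"]).as_matrix();return o,M,o["tcp_pos"]
def go(x,y,z):
    """tool-axis shift to put TCP at x,y,z"""
    o,M,p=st();print("t",round(o["clock"],2),"tcp",p.round(4),"F",o["contact_force"].round(1),"w",round(o["grip_width"],4),"shift",(M.T@(np.array([x,y,z])-p)).round(4))
E
python3 - <<'E'
from h import *
print(st()[1].round(3)); go(.532,-.227,.30)
E
```

```text
[[-0.     0.968  0.25 ]
 [ 0.001  0.25  -0.968]
 [-1.    -0.    -0.001]]
t 0.2 tcp [ 0.1688 -0.6534  0.4041] F [-1.2 -0.  -0.9] w 0.0854 shift [ 0.1044  0.4583 -0.3219]
```

Call:
{"op": "servo_tool", "data": {"motion": [[0.0,0.04,-0.028,0,-1],[0.0,0.08,-0.056,0,-1],[0.0,0.12,-0.084,0,-1],[0.01,0.16,-0.112,0,-1],[0.02,0.2,-0.14,0,-1],[0.03,0.24,-0.17,0,-1],[0.05,0.28,-0.2,0,-1],[0.06,0.32,-0.23,0,-1]], "force": 40}}

```text
clock: 1.0
tcp_pos: [0.418, -0.3534, 0.3446]
orientation: [1.022, 1.32, -1.021]
contact_force: [0.8, 0.2, -0.4]
grip_width: 0.0857
```

```bash
python3 -c "
from h import *
print(st()[0]['joints'].round(2));go(.532,-.227,.30)"
```

```text
[ 0.69  0.34 -0.12  1.92  0.05  0.89 -0.78]
t 1.0 tcp [ 0.418  -0.3534  0.3446] F [ 0.8  0.2 -0.4] w 0.0857 shift [ 0.0446  0.142  -0.0938]
```

Call:
{"op": "servo_tool", "data": {"motion": [[0.01,0.035,-0.025,0,-1],[0.022,0.07,-0.047,0,-1],[0.033,0.105,-0.07,0,-1],[0.0446,0.142,-0.094,0,-1],[0.0446,0.142,-0.094,0,-1],[0.0446,0.142,-0.094,0,-1]]}}

```text
clock: 1.6
tcp_pos: [0.5325, -0.2256, 0.2995]
orientation: [1.02, 1.322, -1.019]
contact_force: [0.1, -0.5, 0.5]
grip_width: 0.0855
```

Run:
```python
from h import *
f,c=grab("wrist");g=proj(c,[[.532,-.227,.01]])[0]
cv2.imwrite("pics/w1.png",f[...,::-1]);h=blob(f,(12,110,100),(32,255,255),g);q,i=fit(c,h,RING,.01);print(g,h.min(0),h.max(0),q.round(4),i);go(q[0],q[1],.176)
```

```text
[288.38440615 201.70438286] [252. 163.] [327. 238.] [ 0.5328 -0.2278  0.    ] 0.9600387344277186
t 1.65 tcp [ 0.5317 -0.2271  0.2998] F [ 0.7 -0.9 -1. ] w 0.0853 shift [0.1238 0.0011 0.0012]
```

View pics/w1.png

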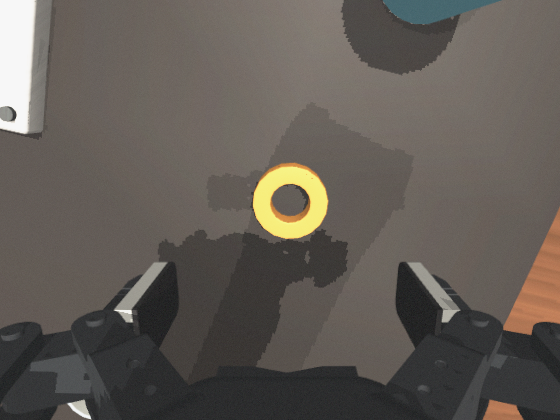

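The amber ring is at (290,201), centred between the fingers, and it agrees with the top fit to 1 mm. Descending to grip.

Call:
{"op": "servo_tool", "data": {"motion": [[0.04,0.001,0.001,0,-1],[0.08,0.001,0.001,0,-1],[0.11,0.001,0.001,0,-1],[0.123,0.001,0.001,0,-1],[0.123,0.001,0.001,0,0.2],[0.123,0.001,0.001,0,1],[0.123,0.001,0.001,0,1],[0.123,0.001,0.001,0,1]], "force": 40}}

```text
clock: 2.45
tcp_pos: [0.5333, -0.2285, 0.1789]
orientation: [1.022, 1.317, -1.021]
contact_force: [-1.9, -0.8, 6.9]
grip_width: 0.0521
```

Call:
{"op": "servo_tool", "data": {"motion": [[0,0,0,0,1],[0,0,0,0,1],[-0.03,0,0,0,1],[-0.07,0,0,0,1],[-0.11,0,0,0,1],[-0.14,0,0,0,1],[-0.14,0,0,0,1]]}}

```text
clock: 3.15
tcp_pos: [0.5348, -0.2288, 0.3238]
orientation: [1.023, 1.308, -1.018]
contact_force: [0.6, 0.1, -0.1]
grip_width: 0.0525
```

Run:
```python
from h import *
go(.589,.0145,.32);print(st()[0]['joints'].round(2))
f,c=grab("wrist");cv2.imwrite("pics/w2.png",f[...,::-1])
```

```text
t 3.15 tcp [ 0.5348 -0.2288  0.3238] F [ 0.6  0.1 -0.1] w 0.0525 shift [ 0.0035  0.1131 -0.2221]
[ 0.43  0.42 -0.17  1.85  0.09  0.87 -1.1 ]
```

View pics/w2.png

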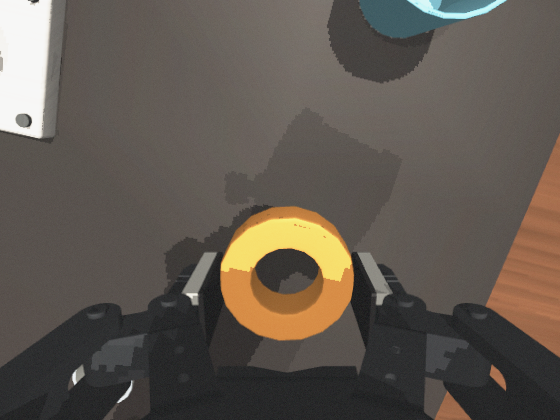

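Amber ring gripped level: width 52 mm, ring in view at (287,272). Now a viewpoint short of the jig, so the held ring does not hide the post.

Call:
{"op": "servo_tool", "data": {"motion": [[0,0.002,-0.035,0,1],[0,0.004,-0.07,0,1],[0,0.006,-0.11,0,1],[0,0.008,-0.15,0,1],[0,0.01,-0.19,0,1],[0,0.013,-0.222,0,1],[0,0.013,-0.222,0,1],[0,0.013,-0.222,0,1]]}}

```text
clock: 4.0
tcp_pos: [0.4907, -0.0098, 0.3196]
orientation: [1.02, 1.314, -1.019]
contact_force: [-0.3, -0.2, -1.0]
grip_width: 0.0524
```

Run:
```python
from h import *
f,c=grab("wrist");cv2.imwrite("pics/w3.png",f[...,::-1])
J=[.589,.0145]
print(proj(c,[[*J,.0],[*J,.05],[*J,.074],[*J,.098]]).round(1))
h=blob(f,*HSV["base"],proj(c,[[*J,.02]])[0],3);q,i=fit(c,h,BASE,.02,True);print(q.round(4),i,h.min(0),h.max(0))
go(*J,.32);M=st()[1];print(M.round(3))
```

```text
[[286.   59.4]
 [286.1  48.9]
 [286.2  42. ]
 [286.3  33.3]]
[0.5787 0.0141 1.6186] 0.8099159992550303 [196.   0.] [381. 151.]
t 4.05 tcp [ 0.4909 -0.0109  0.3197] F [-0.2  0.3 -0.5] w 0.0522 shift [ 0.000e+00  1.013e-01 -1.000e-04]
[[ 0.004  0.968  0.249]
 [-0.003  0.249 -0.968]
 [-1.     0.003  0.003]]
```

View pics/w3.png

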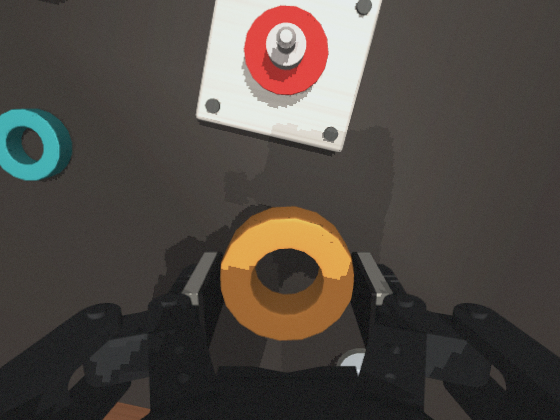

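```bash
cat >> h.py <<'E'
def red(f,c,J):
    """jig axis from the red platform's outline"""
    hsv=f.copy();hsv=np.roll(f,0);h=blob(f[...,::-1],(110,120,120),(130,255,255),proj(c,[[*J,.05]])[0],5)
    for t in(.001,.006):
        q,i=fit(c,h,np.r_[circ(.026,.05-t),circ(.026,.05)],.05);print("jig",q[:2].round(4),round(i,3),h.min(0),h.max(0))
    return q[:2]
def held(f,c,lo,hi,zoff=.178):
    """held ring centre relative to TCP, world axes"""
    p=st()[2];z=p[2]-zoff;h=blob(f,lo,hi,proj(c,[[p[0],p[1],z+.009]])[0],15)
    q,i=fit(c,h,RING+[0,0,z],z+.009);print("held-tcp",(q[:2]-p[:2]).round(4),round(i,3),h.min(0),h.max(0));return q[:2]-p[:2]
E
sed -i 's/hsv=f.copy();hsv=np.roll(f,0);//' h.py
python3 - <<'E'
from h import *
f=cv2.imread("pics/w3.png")[...,::-1].copy();_,c=grab("wrist")
J=red(f,c,[.589,.0145])
for zo in(.174,.178,.182): d=held(f,c,(8,120,60),(32,255,255),zo)
E
```

```text
jig [0.5875 0.0129] 0.948 [244.   6.] [327.  94.]
jig [0.5875 0.0129] 0.947 [244.   6.] [327.  94.]
held-tcp [ 0.0016 -0.0003] 0.879 [220. 206.] [353. 340.]
held-tcp [ 0.0006 -0.0006] 0.93 [220. 206.] [353. 340.]
held-tcp [ 0.     -0.0007] 0.979 [220. 206.] [353. 340.]
```

Call:
{"op": "servo_tool", "data": {"motion": [[0,0.03,0.0,0,1],[0,0.06,0,0,1],[0,0.09,0,0,1],[0.005,0.1,-0.001,0,1],[0.005,0.1,-0.001,0,1],[0.005,0.1,-0.001,0,1]]}}

```text
clock: 4.7
tcp_pos: [0.5866, 0.0132, 0.3143]
orientation: [1.022, 1.313, -1.025]
contact_force: [-0.5, 0.2, 0.6]
grip_width: 0.052
```

Run:
```python
from h import *
f,c=grab("wrist");a=np.ascontiguousarray(f[100:400,130:440]);cv2.imwrite("pics/w4.png",cv2.resize(a,None,fx=1.9,fy=1.9)[...,::-1])
print(proj(c,[[.588,.014,.05],[.588,.014,.074],[.588,.014,.098]]).round(1))
h=blob(f,*HSV["base"],proj(c,[[.588,.014,.02]])[0],3);print(h.min(0),h.max(0))
held(f,c,(8,120,60),(32,255,255),.18);go(.588,.0142,.30)
```

```text
[[283.6 208.8]
 [283.4 219.6]
 [283.2 233. ]]
[271. 201.] [294. 206.]
held-tcp [ 0.0004 -0.0014] 0.948 [220. 207.] [353. 340.]
t 4.75 tcp [0.5865 0.0133 0.3147] F [-0.3 -0.4 -0.1] w 0.0522 shift [ 0.0147  0.0017 -0.0006]
```

View pics/w4.png

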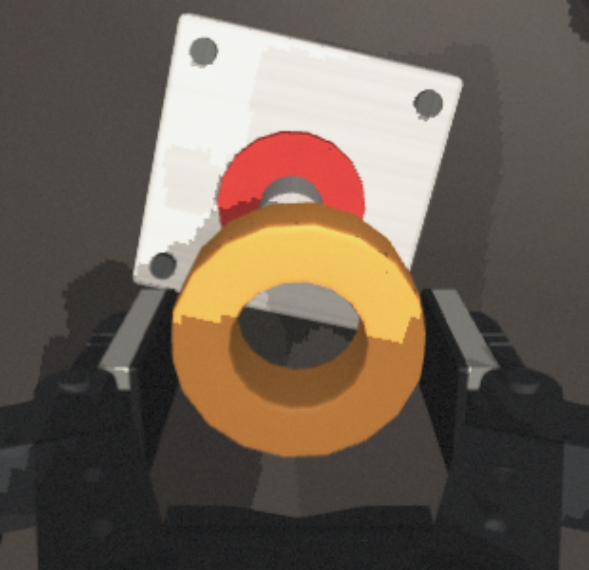

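```bash
cat >> h.py <<'E'
def avg(n=8):
    """mean pose over n readings, one wrist frame, its camera"""
    A=[]
    for _ in range(n): A.append(np.r_[st()[2],st()[0]["orientation"]]);f=grab_frame("wrist")
    A=np.array(A);m=A.mean(0);M=R.from_rotvec(m[3:]).as_matrix();T=np.eye(4);T[:3,:3]=M;T[:3,3]=m[:3];p=camera_params("wrist")
    print("std",A.std(0).round(4),"tcp",m[:3].round(4),"toolx",M[:,0].round(4));return f,(np.linalg.inv(T@p["T_tool_cam"]),p["mtx"],p["D"]),m[:3],M
def heldT(f,c,p,M,lo,hi,zo):
    h=blob(f,lo,hi,proj(c,[p+M[:,0]*(zo-.009)])[0],15);q,i=fit(c,h,RING+[0,0,p[2]-zo],p[2]-zo);print("held",q[:2].round(4),round(i,3));return q[:2]
E
python3 - <<'E'
from h import *
f,c,p,M=avg(8)
for z in(.05,.074,.098):print(proj(c,[[.588,.014,z]]).round(1))
for zo in(.178,.181,.184):q=heldT(f,c,p,M,(8,120,60),(32,255,255),zo)
h=blob(f[...,::-1],(110,120,120),(130,255,255),(283,200),3);print(h.min(0),h.max(0))
print("tool shift for jig-held",M.T@np.r_[np.array([.588,.014])-q,0])
E
```

```text
std [0.0003 0.0003 0.0003 0.0002 0.0004 0.0009] tcp [0.587  0.0138 0.3153] toolx [ 0.0037 -0.003  -1.    ]
[[284.2 209.9]]
[[284.1 220.7]]
[[283.9 234. ]]
held [0.5877 0.0125] 0.929
held [0.5875 0.0125] 0.967
held [0.5859 0.0122] 0.987
[246. 172.] [322. 218.]
tool shift for jig-held [ 2.30799178e-06  2.47229804e-03 -1.24021138e-03]
```

Call:
{"op": "servo_tool", "data": {"motion": [[0.01,0.001,-0.001,0,1],[0.03,0.001,-0.001,0,1],[0.05,0.001,-0.001,0,1],[0.065,0.001,-0.001,0,1],[0.078,0.001,-0.001,0,1],[0.078,0.001,-0.001,0,1]]}}

```text
clock: 5.75
tcp_pos: [0.5879, 0.0152, 0.2354]
orientation: [1.021, 1.315, -1.024]
contact_force: [-0.1, 0.1, -0.1]
grip_width: 0.052
```

Call:
{"op": "servo_tool", "data": {"motion": [[0.002,0,0,0,1],[0.004,0,0,0,1],[0.004,0,0,0,1]]}}

```text
clock: 6.05
tcp_pos: [0.588, 0.0152, 0.2317]
orientation: [1.021, 1.314, -1.023]
contact_force: [-0.7, 0.3, -0.3]
grip_width: 0.052
```

Call:
{"op": "servo_tool", "data": {"motion": [[0.002,0,0,0,1],[0.003,0,0,0,1],[0.003,0,0,0,1]]}}

```text
clock: 6.35
tcp_pos: [0.5882, 0.0152, 0.2291]
orientation: [1.022, 1.314, -1.023]
contact_force: [-0.4, -0.4, 0.2]
grip_width: 0.052
```

Call:
{"op": "servo_tool", "data": {"motion": [[0,0,0,0,0.2],[0,0,0,0,-0.4],[0,0,0,0,-1],[0,0,0,0,-1],[-0.04,0,0,0,-1],[-0.08,0,0,0,-1],[-0.1,0,0,0,-1],[-0.1,0,0,0,-1]]}}

```text
clock: 7.15
tcp_pos: [0.5892, 0.0157, 0.3326]
orientation: [1.025, 1.308, -1.019]
contact_force: [1.0, 0.8, 0.1]
grip_width: 0.0855
```

Run:
```python
from h import *
f,c,p,M=avg(4)
cv2.imwrite("pics/w5.png",f[...,::-1])
h=blob(f,(8,120,60),(32,255,255),proj(c,[[.588,.0145,.06]])[0],5);print(h.min(0),h.max(0))
for z in(.046,.05,.054):q,i=fit(c,h,RING+[0,0,z],z);print(z,q.round(4),i)
print(proj(c,[[.588,.0145,.098],[.588,.0145,.05]]));go(.4805,.187,.30)
```

```text
std [0.0006 0.0001 0.0017 0.0014 0.0023 0.002 ] tcp [0.5882 0.0155 0.3301] toolx [ 0.0046 -0.0028 -1.    ]
[247. 167.] [327. 248.]
0.046 [0.5894 0.0139 0.    ] 0.9819522671471178
0.05 [0.5898 0.014  0.    ] 0.9517047599690115
0.054 [0.5904 0.014  0.    ] 0.9208048148274144
[[285.57590511 228.28427744]
 [285.51557549 206.62625268]]
t 7.35 tcp [0.5874 0.0154 0.3277] F [-0.2  0.7 -0. ] w 0.0854 shift [ 0.0272 -0.061  -0.1928]
```

View pics/w5.png

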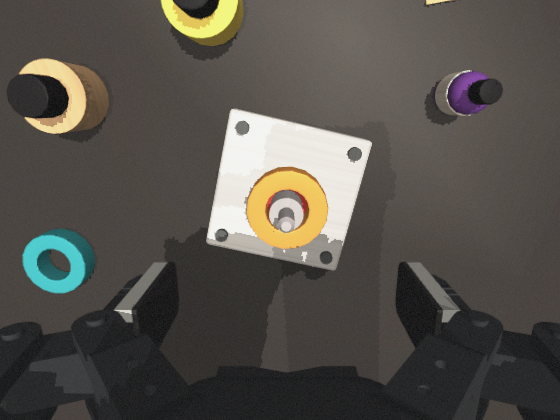

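Amber lies flat around the post (287,208). Next, the teal ring.

Call:
{"op": "servo_tool", "data": {"motion": [[0,-0.012,-0.04,0,-1],[0,-0.024,-0.08,0,-1],[0.01,-0.036,-0.12,0,-1],[0.018,-0.048,-0.16,0,-1],[0.027,-0.061,-0.193,0,-1],[0.027,-0.061,-0.193,0,-1],[0.027,-0.061,-0.193,0,-1]]}}

```text
clock: 8.05
tcp_pos: [0.4797, 0.1876, 0.2989]
orientation: [1.017, 1.318, -1.025]
contact_force: [0.1, 0.3, 1.2]
grip_width: 0.085
```

Run:
```python
from h import *
f,c,p,M=avg(4)
h=blob(f,(80,100,50),(100,255,255),proj(c,[[.4805,.187,.01]])[0],5);q,i=fit(c,h,RING,.01);print(q.round(4),i,h.min(0),h.max(0))
go(q[0],q[1],.176)
```

```text
std [0.0006 0.0006 0.0003 0.0017 0.0012 0.0007] tcp [0.4806 0.1866 0.2994] toolx [-0.0012 -0.0041 -1.    ]
[0.48   0.1884 0.    ] 0.9432802870859512 [244. 162.] [319. 237.]
t 8.25 tcp [0.4813 0.1859 0.3   ] F [-0.7  0.  -0.6] w 0.0851 shift [ 0.124  -0.0005 -0.0031]
```

Call:
{"op": "servo_tool", "data": {"motion": [[0.04,0,-0.002,0,-1],[0.08,0,-0.002,0,-1],[0.11,0,-0.002,0,-1],[0.122,0,-0.002,0,-1],[0.122,0,-0.002,0,0.2],[0.122,0,-0.002,0,1],[0.122,0,-0.002,0,1],[0.122,0,-0.002,0,1]]}}

```text
clock: 9.05
tcp_pos: [0.4816, 0.1877, 0.1796]
orientation: [1.024, 1.312, -1.024]
contact_force: [0.4, -0.2, 6.1]
grip_width: 0.0513
```

Call:
{"op": "servo_tool", "data": {"motion": [[0,0,0,0,1],[0,0,0,0,1],[-0.03,0,0,0,1],[-0.07,0,0,0,1],[-0.11,0,0,0,1],[-0.15,0,0,0,1],[-0.15,0,0,0,1]]}}

```text
clock: 9.75
tcp_pos: [0.4827, 0.189, 0.3351]
orientation: [1.031, 1.307, -1.016]
contact_force: [0.6, 0.1, 0.1]
grip_width: 0.0512
```

Run:
```python
from h import *
f,c,p,M=avg(6)
for zo in(.178,.181,.184):q=heldT(f,c,p,M,(80,100,50),(100,255,255),zo);print(M.T@np.r_[q-p[:2],0])
go(.588,.0145,.33)
```

```text
std [0.0008 0.0005 0.0024 0.0031 0.0023 0.0037] tcp [0.4813 0.1881 0.3306] toolx [ 0.005  -0.0018 -1.    ]
held [0.4818 0.1871] 0.916
[4.58797697e-06 3.01800810e-04 1.10976116e-03]
held [0.4817 0.187 ] 0.953
[4.07024439e-06 1.47562046e-04 1.16568750e-03]
held [0.4805 0.1867] 0.984
[-1.35428612e-06 -1.05679711e-03  1.13111208e-03]
t 10.05 tcp [0.4806 0.1877 0.3281] F [-0.2 -0.3 -1. ] w 0.0513 shift [-0.0012  0.0616  0.1943]
```

Same hold as before. Travelling over the post.

Call:
{"op": "servo_tool", "data": {"motion": [[0,0.012,0.04,0,1],[0,0.024,0.08,0,1],[0,0.036,0.12,0,1],[0,0.048,0.16,0,1],[0,0.061,0.194,0,1],[0,0.061,0.194,0,1],[0,0.061,0.194,0,1],[0,0.061,0.194,0,1]]}}

```text
clock: 10.85
tcp_pos: [0.5867, 0.0159, 0.3278]
orientation: [1.02, 1.317, -1.026]
contact_force: [-0.7, 0.5, -0.7]
grip_width: 0.0515
```

Run:
```python
from h import *
f,c,p,M=avg(8)
for zo in(.181,):
    q=heldT(f,c,p,M,(80,100,50),(100,255,255),zo);print(M.T@np.r_[q-p[:2],0])
print("to jig",(M.T@np.r_[np.array([.588,.0145])-q,0]).round(4))
h=blob(f,(10,120,60),(32,255,255),proj(c,[[.588,.0145,.06]])[0],3);print("amber cols",h.min(0),h.max(0),proj(c,[[.588,.0145,.068]]))
```

```text
std [0.0002 0.0004 0.0004 0.0005 0.0009 0.0004] tcp [0.5869 0.0158 0.3285] toolx [-5.0e-04 -3.2e-03 -1.0e+00]
held [0.5863 0.0145] 0.948
[ 4.55390423e-06 -8.53388908e-04  1.15194129e-03]
to jig [-0.      0.0016  0.0004]
amber cols [246. 166.] [327. 219.] [[286.75082164 210.65818994]]
```

Call:
{"op": "servo_tool", "data": {"motion": [[0.01,0.001,0.0007,0,1],[0.03,0.001,0.0007,0,1],[0.05,0.001,0.0007,0,1],[0.065,0.001,0.0007,0,1],[0.076,0.001,0.0007,0,1],[0.076,0.001,0.0007,0,1]]}}

```text
clock: 11.85
tcp_pos: [0.5878, 0.0142, 0.2511]
orientation: [1.02, 1.316, -1.028]
contact_force: [-0.1, 0.1, -0.4]
grip_width: 0.0514
```

Call:
{"op": "servo_tool", "data": {"motion": [[0.002,0,0,0,1],[0.004,0,0,0,1],[0.005,0,0,0,1],[0.005,0,0,0,1]]}}

```text
clock: 12.25
tcp_pos: [0.588, 0.0143, 0.2468]
orientation: [1.021, 1.315, -1.027]
contact_force: [-1.3, -0.2, 4.1]
grip_width: 0.0512
```

Call:
{"op": "servo_tool", "data": {"motion": [[0,0,0,0,0.2],[0,0,0,0,-0.4],[0,0,0,0,-1],[0,0,0,0,-1],[-0.04,0,0,0,-1],[-0.08,0,0,0,-1],[-0.09,0,0,0,-1],[-0.09,0,0,0,-1]]}}

```text
clock: 13.05
tcp_pos: [0.5888, 0.0147, 0.3388]
orientation: [1.023, 1.312, -1.025]
contact_force: [0.1, 0.6, -0.3]
grip_width: 0.0854
```

Run:
```python
from h import *
f,c,p,M=avg(4)
cv2.imwrite("pics/w6.png",f[...,::-1])
h=blob(f,(80,100,50),(100,255,255),proj(c,[[.588,.0145,.075]])[0],5);print(h.min(0),h.max(0))
for z in(.064,.068,.072):q,i=fit(c,h,RING+[0,0,z],z);print(z,q.round(4),i)
print(st()[0]['joints'].round(2));go(.6197,.1898,.33)
```

```text
std [0.0005 0.0001 0.0014 0.0012 0.002  0.0017] tcp [0.588  0.0145 0.3367] toolx [-0.0012 -0.0039 -1.    ]
[245. 170.] [329. 254.]
0.064 [0.5876 0.0126 0.    ] 0.9695211623788011
0.068 [0.5878 0.0126 0.    ] 0.9379692238437134
0.072 [0.5885 0.0128 0.    ] 0.9059263798744378
[ 0.06  0.42 -0.25  1.82  0.13  0.92 -1.57]
t 13.25 tcp [0.5875 0.0145 0.335 ] F [-0.7 -0.3 -0.3] w 0.0852 shift [ 0.0042  0.0744 -0.162 ]
```

View pics/w6.png

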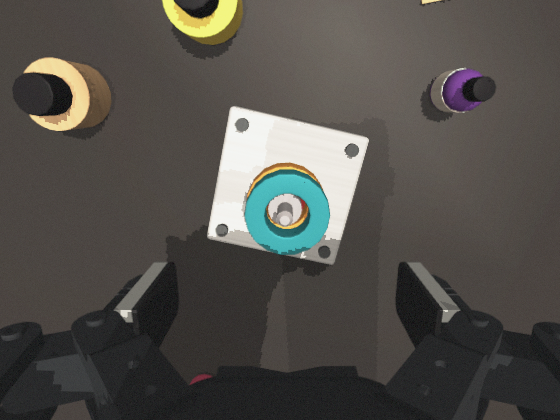

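The teal ring lies flat on the amber (287,212) and the post is visible inside it. Now the wooden cap, turning the jaws away from the small cap.

Call:
{"op": "servo_tool", "data": {"motion": [[0,0.015,-0.035,-7,-1],[0,0.03,-0.07,-14,-1],[0,0.045,-0.105,-20,-1],[0,0.06,-0.135,-25,-1],[0.004,0.074,-0.162,-25,-1],[0.004,0.074,-0.162,-25,-1],[0.004,0.074,-0.162,-25,-1]]}}

```text
clock: 13.95
tcp_pos: [0.6188, 0.1902, 0.3283]
orientation: [0.685, 1.463, -0.697]
contact_force: [0.2, -0.6, -0.4]
grip_width: 0.0856
```

Run:
```python
from h import *
f,c,p,M=avg(6);print(M.round(3))
g=proj(c,[[.6197,.1898,.02]])[0];h=blob(f,(8,50,70),(25,190,255),g,5)
cv2.polylines(f,[h.astype(int)],True,(0,255,0));cv2.imwrite("pics/w7.png",f[...,::-1])
q,i=fit(c,h,BODY,.02);print(g,q.round(4),i,h.min(0),h.max(0))
print((M.T@(np.array([q[0],q[1],.19])-p)).round(4))
```

```text
std [0.0002 0.0008 0.0006 0.0012 0.0012 0.0008] tcp [0.6193 0.1886 0.3292] toolx [-0.006  -0.0053 -1.    ]
[[-0.006  0.775  0.632]
 [-0.005  0.632 -0.775]
 [-1.    -0.008  0.   ]]
[284.92490238 190.00969332] [0.6187 0.1912 0.    ] 0.9856255231260773 [249. 155.] [317. 227.]
[ 0.1392  0.0023 -0.0024]
```

View pics/w7.png

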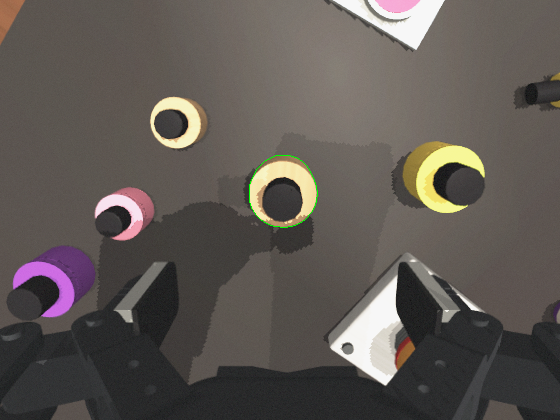

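The large wooden cap is at (283,191), outlined with IoU 0.99. Descending to grip its body.

Call:
{"op": "servo_tool", "data": {"motion": [[0.04,0.001,-0.001,0,-1],[0.08,0.002,-0.002,0,-1],[0.12,0.002,-0.002,0,-1],[0.139,0.002,-0.002,0,-1],[0.139,0.002,-0.002,0,0],[0.139,0.002,-0.002,0,0.5],[0.139,0.002,-0.002,0,1],[0.139,0.002,-0.002,0,1]], "force": 60}}

```text
clock: 15.05
tcp_pos: [0.6201, 0.1908, 0.1934]
orientation: [0.69, 1.457, -0.696]
contact_force: [0.7, -0.7, 3.7]
grip_width: 0.0478
```

Call:
{"op": "servo_tool", "data": {"motion": [[0,0,0,0,1],[0,0,0,0,1],[0,0,0,0,1]]}}

```text
clock: 15.35
tcp_pos: [0.6201, 0.1908, 0.1937]
orientation: [0.69, 1.456, -0.696]
contact_force: [-0.3, 0.2, -1.4]
grip_width: 0.048
```

Run:
```python
from h import *
f,c,p,M=avg(6);go(.588,.0145,.37)
```

```text
std [0.     0.     0.0001 0.0001 0.0001 0.0001] tcp [0.6201 0.1908 0.1935] toolx [-8.0e-04 -3.4e-03 -1.0e+00]
t 15.65 tcp [0.6201 0.1909 0.1934] F [-0.4 -0.3  0.5] w 0.0479 shift [-0.1759 -0.1367  0.1169]
```

Call:
{"op": "servo_tool", "data": {"motion": [[-0.03,0,0,0,1],[-0.07,0,0,0,1],[-0.11,0,0,0,1],[-0.145,-0.015,0.01,0,1],[-0.146,-0.045,0.04,0,1],[-0.146,-0.075,0.065,0,1],[-0.146,-0.105,0.09,0,1],[-0.146,-0.137,0.117,0,1]]}}

```text
clock: 16.45
tcp_pos: [0.5872, 0.0131, 0.3401]
orientation: [0.69, 1.457, -0.695]
contact_force: [1.1, -0.2, 0.2]
grip_width: 0.0478
```

Call:
{"op": "servo_tool", "data": {"motion": [[0,0,0,0,1],[0,0,0,0,1]]}}

```text
clock: 16.65
tcp_pos: [0.587, 0.0116, 0.34]
orientation: [0.692, 1.456, -0.698]
contact_force: [-0.3, 0.1, -1.2]
grip_width: 0.0475
```

Run:
```python
from h import *
f,c,p,M=avg(6);print(p,M.round(4));cv2.imwrite("pics/w8.png",f[...,::-1])
b=p-[0,0,.1935]
# cap body fit (z of underside given)
h=blob(f,(8,50,50),(25,190,255),proj(c,[b+[0,0,.02]])[0],15)
for zo in(.19,.1935,.197):
    q,i=fit(c,h,BODY+[0,0,p[2]-zo],p[2]-zo+.02);print(zo,q[:2].round(4),round(i,3),h.min(0),h.max(0),(M.T@np.r_[q[:2]-p[:2],0]).round(4))
go(.588,.0142,.2875)
f,c=grab("top");cv2.imwrite("pics/t8.png",f[...,::-1])
```

```text
std [0.0001 0.0012 0.     0.0012 0.0006 0.0019] tcp [0.5872 0.014  0.3401] toolx [-8.0e-04 -2.6e-03 -1.0e+00]
[0.58722481 0.01395118 0.3400559 ] [[-8.000e-04  7.746e-01  6.324e-01]
 [-2.600e-03  6.324e-01 -7.746e-01]
 [-1.000e+00 -2.300e-03  1.500e-03]]
0.19 [0.5886 0.0144] 0.889 [223. 201.] [350. 330.] [-0.      0.0014  0.0005]
0.1935 [0.588  0.0135] 0.932 [223. 201.] [350. 330.] [0.     0.0003 0.0008]
0.197 [0.5871 0.0129] 0.938 [223. 201.] [350. 330.] [ 0.     -0.0007  0.0008]
t 16.95 tcp [0.5873 0.0145 0.34  ] F [-0.  -0.3 -0.9] w 0.0479 shift [0.0525 0.0005 0.0006]
```

View pics/w8.png

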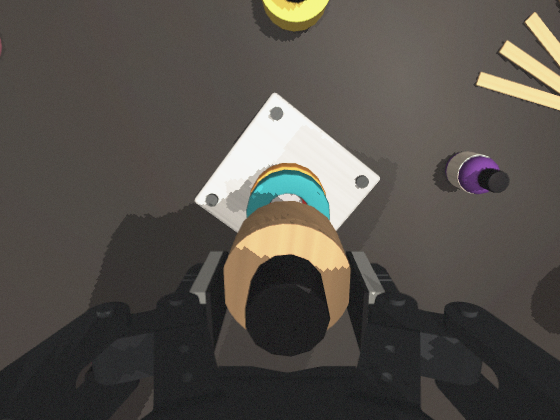

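Cap held upright with its knob at (287,310). The left and right base corners and two screws are in view, so I'll get the axis from them.

Run:
```python
from h import *
f,c,p,M=avg(4)
g=cv2.cvtColor(f,cv2.COLOR_RGB2HSV);w=cv2.inRange(g,np.array((0,0,120)),np.array((180,60,255)));w[215:]=0
n,l,s,ce=cv2.connectedComponentsWithStats(w);k=1+np.argmax(s[1:,4]);m=l==k
Y,X=np.nonzero(m);L=(X.min(),Y[X==X.min()].mean());Rr=(X.max(),Y[X==X.max()].mean());T=(X[Y==Y.min()].mean(),Y.min())
P=[unproj(c,q,.02)[:2] for q in(L,Rr,T)];print(L,Rr,T,np.round(P,4),"mid",((P[0]+P[1])/2).round(4),"diag",np.linalg.norm(P[0]-P[1]))
S=[]
for x,y in((212,200),(362,182),(277,114)):
    pat=(g[y-9:y+10,x-9:x+10,2]<130).astype(np.uint8);mm=cv2.moments(pat,True);q=(x-9+mm["m10"]/mm["m00"],y-9+mm["m01"]/mm["m00"]);S.append(unproj(c,q,.021)[:2]);print(q,S[-1].round(4))
print("screw mid",((S[0]+S[1])/2).round(4))
# top view: screws/base, red + held cap knob
f,c=grab("top");
hk=cv2.convexHull(np.argwhere(0*f[...,0]+0>1)) if 0 else None
print("tcp",p.round(4),M[:,0].round(4))
```

```text
std [0.     0.0003 0.     0.0002 0.0002 0.0004] tcp [0.5873 0.0139 0.34  ] toolx [-0.001 -0.003 -1.   ]
(np.int64(193), np.float64(199.0)) (np.int64(378), np.float64(176.5)) (np.float64(273.0), np.int64(91)) [[ 0.5343  0.0675]
 [ 0.643  -0.0364]
 [ 0.6409  0.0695]] mid [0.5887 0.0155] diag 0.1503046619211208
(210.20338983050848, 198.79661016949152) [0.5436 0.0567]
(361.1294964028777, 180.6043165467626) [ 0.632  -0.0279]
(274.8349514563107, 111.90291262135922) [0.6299 0.0588]
screw mid [0.5878 0.0144]
tcp [0.5873 0.0139 0.34  ] [-0.001 -0.003 -1.   ]
```

Call:
{"op": "servo_tool", "data": {"motion": [[0.015,0.0007,-0.0009,0,1],[0.03,0.0007,-0.0009,0,1],[0.04,0.0007,-0.0009,0,1],[0.047,0.0007,-0.0009,0,1],[0.051,0.0007,-0.0009,0,1],[0.055,0.0007,-0.0009,0,1],[0.055,0.0007,-0.0009,0,1]]}}

```text
clock: 17.95
tcp_pos: [0.5871, 0.0142, 0.2847]
orientation: [0.689, 1.457, -0.695]
contact_force: [-0.2, 0.2, -0.3]
grip_width: 0.048
```

Call:
{"op": "servo_tool", "data": {"motion": [[0.002,0,0,0,1],[0.004,0,0,0,1],[0.007,0,0,0,1],[0.01,0,0,0,1],[0.01,0,0,0,1]]}}

```text
clock: 18.45
tcp_pos: [0.5874, 0.0142, 0.2749]
orientation: [0.69, 1.457, -0.695]
contact_force: [-0.4, 0.4, 5.2]
grip_width: 0.0477
```

Call:
{"op": "servo_tool", "data": {"motion": [[0.002,0,0,0,1],[0.004,0,0,0,1],[0.006,0,0,0,1],[0.006,0,0,0,1],[0.006,0,0,0,1]]}}

```text
clock: 18.95
tcp_pos: [0.5874, 0.0143, 0.2696]
orientation: [0.69, 1.456, -0.695]
contact_force: [-2.3, 0.8, 7.2]
grip_width: 0.0478
```

Call:
{"op": "servo_tool", "data": {"motion": [[0.001,0,0,0,1],[0.002,0,0,0,1],[0.002,0,0,0,1],[0.002,0,0,0,1]]}}

```text
clock: 19.35
tcp_pos: [0.5875, 0.0144, 0.2683]
orientation: [0.69, 1.456, -0.695]
contact_force: [-2.8, -0.4, 8.2]
grip_width: 0.048
```

Call:
{"op": "servo_tool", "data": {"motion": [[0.001,0,0,0,1],[0.002,0,0,0,1],[0.003,0,0,0,1],[0.003,0,0,0,1],[0.003,0,0,0,1]]}}

```text
clock: 19.85
tcp_pos: [0.5875, 0.0145, 0.2672]
orientation: [0.69, 1.455, -0.695]
contact_force: [-7.2, -0.5, 17.7]
grip_width: 0.048
```

Run:
```python
from h import *
F=[]
for _ in range(5):f=grab_frame("top");F.append(st()[0]["contact_force"])
print(np.mean(F,0).round(1),np.std(F,0).round(1));go(.588,.0142,.2675)
```

```text
[-6.2 -0.8 17.9] [1.  0.7 0.7]
t 20.1 tcp [0.5875 0.0145 0.2673] F [-8.  -0.1 16.9] w 0.0476 shift [-0.0002  0.0002  0.0006]
```

Force rose sharply from 8 N to 18 N over the last 1 mm, at TCP z 0.2673 (0.2675 expected), so the cap is on the shoulder. One last look from the side.

Run:
```python
from h import *
f,c=grab("side");cv2.imwrite("pics/s9.png",cv2.resize(f[130:290,160:370],None,fx=3.5,fy=3.5,interpolation=cv2.INTER_CUBIC)[...,::-1])
J=(.588,.0145);print(((proj(c,[[*J,.074],[*J,.038],[*J,.11]])-[160,130])*3.5).round())
```

```text
[[363. 303.]
 [366. 352.]
 [361. 251.]]
```

View pics/s9.png

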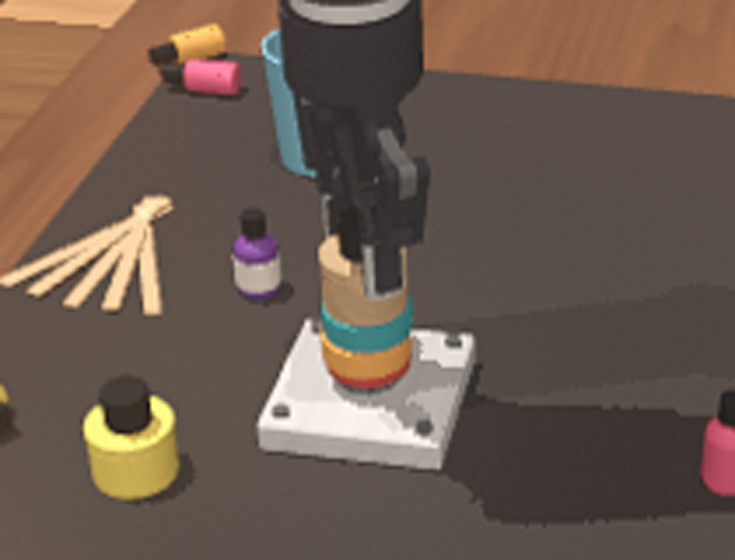

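The side view shows the cap, teal, amber and red platform stacked square at (366,310), with the bystanders standing. Handing in.

```bash
python3 -c "
from h import *
o=st()[0];print(o['clock'],o['tcp_pos'].round(4),o['contact_force'].round(1),o['grip_width']);print(hand_in())"
```

```text
20.15 [0.5875 0.0145 0.2672] [-6.4  0.1 17.4] 0.047896872440719
the job is handed in; nothing more can be done
None
```

The job is handed in at 20.2 s. The amber ring went on the platform and was let go, then the teal ring on top of it. The larger wooden cap is pressed home on the shoulder, with the gripper still holding it.

**Last checks:**
- **Height:** TCP height was 0.267 m, against 0.2675 m expected with the cap on the shoulder.
- **Force:** the upward force was about 17.5 N. It rose from 8 to 18 N over the last 1 mm, which is the hard stop. Less the roughly 10.5 N spring, the cap bears on the shoulder with about 7 N.
- **Stack:** the side view shows the rings and cap stacked level. The bottles and cups I could see were standing, but the small clear cup was outside that last crop.

**What disagreed:**
- **Side load:** about 6 N along −x remained, probably the bore touching the pin. I left it.
- **Jig axis:** my estimates of its position differed by 1–2 mm between views.
- **Spring force:** on the way down the readings ran 1–2 N below the stated spring values.

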